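Find the flush catch and release the sealer's drip tray

TASK

The drip tray of the vacuum sealer has to come out for washing. Feel along the sealer's flat front deck for the flush recessed button, press it fully down with the fingertips so that the tray springs out by itself, then let the button come back up and move clear. Do not touch the tray, and leave the jar, mug and cup where they stand.

Things in the scene. Friction and masses are not known exactly. Their poses are not given: they have to be found in the camera images.
- deck (a point): Middle of the flat, level front deck of a grey vacuum sealer (fixed, 380 mm wide, 200 deep), on the deck's surface, 85 mm above the table; x points to the sealer's back, y along its width, z up. The deck spans x -50 to +34 mm, y -190 to +190. On its line x = 0 is one flush button, centred at y = -140, -84, -28, +28, +84 or +140 mm, different each time; the rest is solid.
- hood (a point): Middle of the flat top of the sealer's hood, 110 mm above the table (25 mm above the deck); the hood rises behind the deck, from deck x = 34 to 150 mm, over the whole width. Same axes as the deck.
- button (a joint): Press of the button, m: 0 up, 0.006 fully down. Grey like the deck, 43 mm square, in a 46 mm square hole with sides along deck x and y; its face lies 2 mm below the deck (8 mm when fully down), a thin shadow gap round it. Sprung: gives at about 1.5 N, fully down at about 5 N, comes back when let go. The catch lets go at about 3 to 4 mm.
- tray (a joint): How far the drip tray is out, m: 0 shut, 0.03 fully out. Steel tray with a black front 332 mm wide, 37 mm high, in the sealer's front below the deck. It slides to the sealer's -x (towards the robot), pushed by its own spring of about 4 N when the catch lets go, and stays out.
- tray_front (a point): Middle of the outer face of the drip tray's black front, 32 mm above the table; it moves with the tray.
- jar: Loose white jar with a wooden lid, 60 mm across, 100 mm high, standing on the table beside the sealer; origin under its centre. To be left alone.
- mug: Loose white mug, 76 mm across, 85 mm high, handle at its own +y, standing on the table beside the sealer; origin under its centre. To be left alone.
- cup: Loose dark metal measuring cup, 58 mm across, 34 mm high, standing on the sealer's hood; origin under its centre. To be left alone.

How it is judged:
By the outcome, as a careful person would: the job done as asked, in the order asked, and still so for the second after the job is handed in, with the robot touching nothing.
It also fails if it takes over 51 s, if anything falls off the work surface, if the arm or the gripper's body presses on something with over 40 N, if the wrist force passes 120 N, or if a joint passes its speed limit or range.

ROBOT

A 6-joint arm with a two-finger parallel gripper is mounted at the origin on the work surface. World frame = base frame: x ahead of the robot, y to its left, z up, the work surface at z = 0. Lengths are in m, angles in rad, forces in N, time in s.
With the tool pointing down it reaches from about 0.375 to 0.9 m from the base axis. Payload 3.1 kg.
Tool frame: the origin (TCP) lies where the fingers leave the gripper's body, on its centre line; the fingertips stand 73 mm ahead of it and the grasp point (between the pads) lies 54 mm ahead of it; z points along the fingers, y is the line along which they close (so a half turn about z gives the same grasp; the last joint's range is limited). The gripper opens to 85 mm and grips with 20 to 120 N. Pads are 22 mm wide; open, the fingers measure 114 mm over their backs; the gripper's body (76 mm by 85 mm) begins 54 mm behind the grasp point. The pads swing forward as they close: fully open they stand 13 mm farther back than shut.
Start: joints at [0.983, 0.527, 1.433, -0, 1.181, -0.178], TCP at [0.249, 0.573, 0.304] pointing down, gripper open.
Joint ranges: [-3.08, 3.08], [-0.75, 2.2], [0.22, 2.44], [-1.43, 4.57], [0, 2.65], [-2.85, 2.85]. Speed limits (rad/s): [2.79, 2.79, 3.14, 3.14, 3.14, 3.14].

INTERFACE

Orientations are given as a rotation vector (axis times angle).
In Python, from rig import bot, cams, ticket, find_in, silhouettes, place_of gives the robot as it stands. The module is installed in compiled form; this text tells all that it offers.
- The arm moves only by the tool play_rows, never from a script. Its argument "steps" is a list of rows, each a list of 6 numbers: the shift along the tool's x, y, z in mm, then the turn, a rotation vector about the tool's x, y, z in degrees. In form: [[tx, ty, tz, wx, wy, wz], ...]. A call has 1 to 8 rows; each row is the pose to reach, as a shift and turn from the pose commanded when the call began, along the tool's axes at that moment; what a row does not reach only later rows make up. A row lasts 1/8 s, in which the tool goes at most 62.5 mm and 10.7 degrees, less where a joint would pass 70% of its speed; a pose out of reach is approached as far as the arm can. A call with a gripper value outside its range is refused whole. "hand" is the gripper command: -1 is shut, 1 is fully open, values between are in proportion, set as the call begins (left out, the last holds). The fingers move at their own pace and stop on an object; "force" is the grip in N (left out, the last holds). Time passes only in rows, so rows that repeat a pose let the fingers close. It gives the time, the measured TCP pose, the force, the opening and the grip force at its end, in the units of the state.
- bot.observe(): the state, without advancing time (a new reading comes with each control period).
- cams.capture(name): name is "scene" or "top" or "wrist"; returns a dict with "color" (384x512x3 uint8, red, green, blue), "fovy" (degrees; the focal length in pixels is half the picture's height over the tangent of half this angle, whatever the lens; pixels are square), "cx", "cy" (the principal point, pixels), "view" (4x4, takes a point from world to camera coordinates); the wrist camera has in their place "tool_from_camera" (4x4, takes a point from camera to tool coordinates, whose origin is the TCP and whose axes are the flange's). Camera axes: x right, y down, z forward; pixel columns grow to the right and rows downward; lengths in m; the calibration is good to about 2 mm. The wrist camera is an equidistant fisheye: a pixel r from the principal point sees the ray r / f radians off the axis. A picture is of the moment at which its call begins: read the wrist's pose just before it. There is no depth.
- ticket.finish_job(): hands the job in; it is judged then, once.
Trained networks look in the newest picture that a camera, given by its name, has taken for a name from the list of things; names that differ only in an ending like _2 or _b are one class to them, and where a whole thing is asked for, a point or a joint stands for the part that bears it (a point fixed in the world has none). Each returns a list of dicts, best first, with "p" (0 to 1); they miss things now and then, are a little off and sometimes report something else, mostly with a low value. They report only what shows in the picture. A call takes as long as a camera call.
- find_in(camera, target): "pixel" ([column, row] in pixels, amid what is visible of it).
- silhouettes(camera, target): "pixels" (384x512 bool, what is visible of it) and "pixel" ([column, row] in pixels, amid what is visible of it).
- place_of(camera, target): "pixel" ([column, row] in pixels: a listed point, or the origin of a listed thing).
The state is a dict: "t": time; "joint_pos": joint angles; "qvel": joint speeds; "tau": joint torques, N m; "ee_pos": TCP position; "tcp_rot": TCP orientation; "force": force on the tool from outside, world axes, zero at the start; "wrist_torque": the same for the moment, N m; "grip_width": opening from 0.0 (shut) to 1.0 (fully open); "gripper_force": force on a finger pad.
Only numpy, scipy, OpenCV 4.12 (cv2) and the standard library are available. Lean on these libraries where they do the work, as an engineer would, in place of code of your own. Each camera call takes 0.05 s, during which the arm holds its last target. There are 200 camera calls.

## Working session

There is one attempt and no reset: what is moved stays moved. The work goes in short steps, Python scripts to look and compute and a tool call to move; the robot and the scene stay as the last step left them, time stands still between calls to the robot, and variables do not carry over. Pictures are saved under pics/ and viewed, at most 10 in all, crops included, and the job is handed in when it is done.

Besides the shell and the picture viewer there is one more tool, called as name(argument=value, ...), one argument or row to a line, values as JSON. play_rows: Moves the arm, as the interface text tells. Its arguments: {"type":"object","properties":{"steps":{"type":"array","items":{"type":"array","items":{"type":"number"}}},"hand":{"type":"number"},"force":{"type":"number"}},"required":["steps"]}

```bash
mkdir -p pics; cat > h.py <<'E'
import numpy as np,cv2
from scipy.spatial.transform import Rotation as R
from rig import bot,cams,ticket,find_in,silhouettes,place_of
def ray(c,px):
    f=192/np.tan(np.radians(c["fovy"])/2)
    d=np.array([(px[0]-c["cx"])/f,(px[1]-c["cy"])/f,1.])
    V=np.array(c["view"]);Rt=V[:3,:3].T
    return -Rt@V[:3,3],Rt@d
def onz(c,px,z):
    o,d=ray(c,px);return o+d*(z-o[2])/d[2]
E
python3 - <<'E'
from h import *
s=bot.observe();print(s['t'],s['ee_pos'],s['tcp_rot'],s['grip_width'])
ims=[]
for n in("scene","top"):
    c=cams.capture(n);ims.append(c['color'])
    for t,z in(("deck",.085),("hood",.11),("tray_front",.032),("jar",0),("mug",0),("cup",.11),("button",.083)):
        f=place_of if t!="button" else find_in
        for r in f(n,t)[:2]: print(n,t,round(r['p'],2),np.round(r['pixel']),onz(c,r['pixel'],z).round(4))
cv2.imwrite('pics/a.png',cv2.resize(np.vstack(ims)[:,:,::-1],(512,768))[:, :])
cv2.imwrite('pics/a1.png',ims[0][:,:,::-1]);cv2.imwrite('pics/a2.png',cv2.resize(ims[1][:,:,::-1],(800,600)))
E
```

```text
0.0 [0.24866021 0.57278922 0.30292358] [-0.63905405 -3.07505602  0.00316128] 1.000430940470389
scene deck 0.96 [233. 174.] [0.5343 0.0037 0.085 ]
scene hood 0.8 [255. 186.] [0.6131 0.0256 0.11  ]
scene jar 0.8 [327. 169.] [0.5303 0.2791 0.    ]
scene mug 0.63 [144. 268.] [ 0.6444 -0.2442  0.    ]
scene cup 0.96 [278. 171.] [0.5896 0.0918 0.11  ]
scene button 0.55 [219. 176.] [ 0.5229 -0.0271  0.083 ]
top deck 0.87 [261. 216.] [ 5.299e-01 -2.000e-04  8.500e-02]
top hood 0.95 [250. 182.] [0.6147 0.0248 0.11  ]
top mug 0.62 [350. 171.] [ 0.6484 -0.2478  0.    ]
top mug 0.24 [253. 182.] [0.6243 0.0178 0.    ]
top cup 0.55 [225. 188.] [0.6014 0.0885 0.11  ]
top button 0.49 [274. 214.] [ 0.5324 -0.0316  0.083 ]
```

View pics/a1.png

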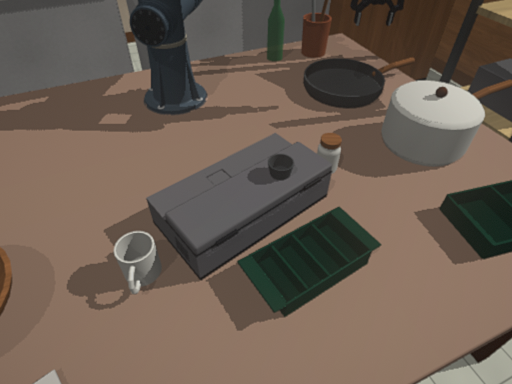

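View pics/a2.png

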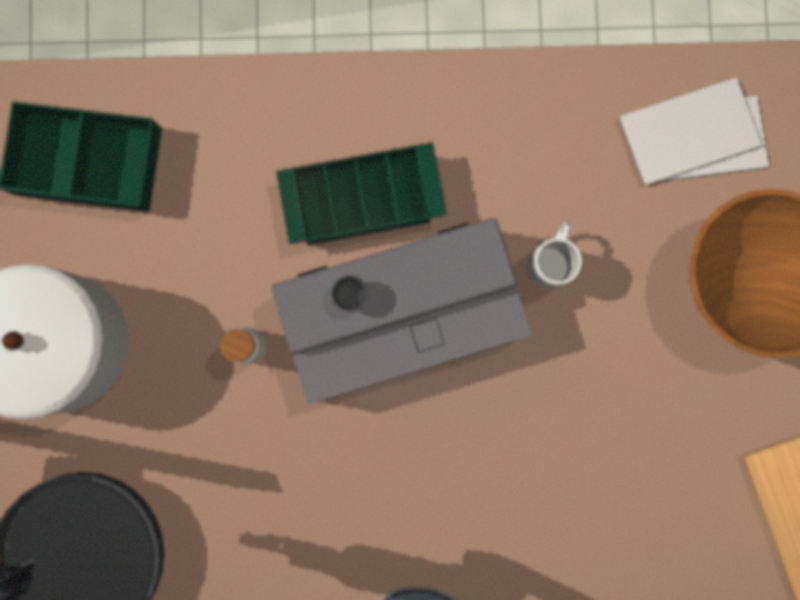

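The top view shows the sealer with the button's shadow outline at about (273,214) in the original pixels. In the scene view it is at about (218,177). Both give world (0.534,-0.029), which is deck y = -28. I'll close the fingers and go above it.

play_rows(
  steps=[
    [-30,-26,0,0,0,3],
    [-65,-56,0,0,0,6],
    [-100,-86,0,0,0,10],
    [-140,-120,0,0,0,14],
    [-180,-155,0,0,0,18],
    [-220,-190,0,0,0,22],
    [-260,-225,0,0,0,26],
    [-300,-260,0,0,0,30],
  ],
  hand=-1,
  force=40,
)

```text
t: 1.8
ee_pos: [0.4213, 0.2137, 0.3042]
tcp_rot: [1.416, 2.803, 0.001]
force: [1.5, 0.6, 1.2]
grip_width: -0.001
gripper_force: 0.0
```

```bash
cat >> h.py <<'E'
def togo(p,yaw):
    s=bot.observe();r=R.from_rotvec(s['tcp_rot']);M=r.as_matrix()
    y=np.array([np.cos(yaw),np.sin(yaw),0]);z=np.array([0,0,-1.]);T=np.c_[np.cross(y,z),y,z]
    print(s['t'],s['ee_pos'],s['force'],s['grip_width'],'shift',(M.T@(np.array(p)-s['ee_pos'])*1000).round(1),'turn',np.degrees(R.from_matrix(M.T@T).as_rotvec()).round(1))
E
python3 -c "
from h import *
togo([.534,-.029,.27],np.radians(16.4))"
```

```text
1.8 [0.42129484 0.21371554 0.30424433] [1.49712964 0.62897529 1.15023395] -0.0006768630920435989 shift [-262.2  -53.3   34.3] turn [ 0.1  0.  20. ]
```

play_rows(
  steps=[
    [-40,-8,5,0,0,3],
    [-80,-16,10,0,0,6],
    [-120,-24,15,0,0,9],
    [-160,-32,20,0,0,12],
    [-200,-40,26,0,0,15],
    [-235,-47,31,0,0,18],
    [-255,-52,34,0,0,20],
    [-255,-52,34,0,0,20],
  ],
)

```text
t: 2.8
ee_pos: [0.5308, -0.0214, 0.2697]
tcp_rot: [-1.881, -2.516, -0.0]
force: [-0.9, 0.5, -0.0]
grip_width: 0.003
gripper_force: 0.0
```

```bash
python3 - <<'E'
from h import *
s=bot.observe();M=R.from_rotvec(s['tcp_rot']).as_matrix()
c=cams.capture("wrist");f=192/np.tan(np.radians(c['fovy'])/2);X=np.array(c['tool_from_camera'])
cv2.imwrite('pics/w.png',c['color'][:,:,::-1])
def hit(px,z):
    v=np.array([px[0]-c['cx'],px[1]-c['cy']]);r=np.hypot(*v);th=r/f
    d=np.r_[v/r*np.sin(th),np.cos(th)];o=s['ee_pos']+M@X[:3,3];d=M@X[:3,:3]@d
    return o+d*(z-o[2])/d[2]
b=None
for t,z,fn in(("button",.083,find_in),("deck",.085,place_of),("hood",.11,place_of)):
    for r in fn("wrist",t)[:2]: print(t,r['p'],r['pixel'],hit(r['pixel'],z).round(4))
for r in silhouettes("wrist","button")[:1]:
    q=np.argwhere(r['pixels'])[:,::-1];P=np.array([hit(p,.083)[:2] for p in q]).astype(np.float32)
    print(cv2.minAreaRect(P*1000))
togo([.534,-.029,.25],np.radians(16.4))
E
```

```text
button 0.96 [254.7, 201.7] [ 0.5302 -0.0282  0.083 ]
hood 0.76 [365.5, 177.9] [0.6104 0.0244 0.11  ]
((531.271484375, -27.92882537841797), (45.510841369628906, 44.76945114135742), 14.225922584533691)
3.05 [ 0.52990484 -0.01936928  0.27010698] [-0.59789682  0.20162147  0.70345311] 0.00022550649450979386 shift [-10.4   1.2  20.1] turn [-0.  -0.   0.2]
```

View pics/w.png

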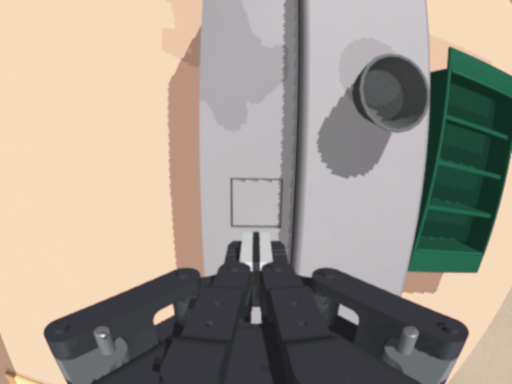

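The wrist view shows the button outline at columns 231–282, rows 178–228, square with the tool. The closed tips are just behind it, at about (258,240). The button centre is at about (0.531,-0.028).

play_rows(
  steps=[
    [-9,-1,20,0,0,0],
    [-9,-1,45,0,0,0],
    [-9,-1,70,0,0,0],
    [-9,-1,90,0,0,0],
    [-9,-1,100,0,0,0],
    [-9,-1,105,0,0,0],
    [-9,-1,105,0,0,0],
  ],
)

```text
t: 3.92
ee_pos: [0.5323, -0.0294, 0.1652]
tcp_rot: [1.878, 2.518, 0.0]
force: [0.2, -1.2, -0.0]
grip_width: 0.003
gripper_force: 0.0
```

```bash
python3 -c "
from h import *
togo([.531,-.028,.156],np.radians(16))"
```

```text
3.925 [ 0.53226276 -0.02935384  0.16515471] [ 0.24277111 -1.23315842 -0.00735227] 0.0033094737544327323 shift [ 1.7 -0.8  9.2] turn [0.  0.  0.5]
```

Now I'll press down in small steps.

play_rows(
  steps=[
    [1,-1,3,0,0,0],
    [1,-1,6,0,0,0],
    [1,-1,8,0,0,0],
    [1,-1,10,0,0,0],
    [1,-1,11,0,0,0],
    [1,-1,12,0,0,0],
    [1,-1,12,0,0,0],
  ],
)

```text
t: 4.8
ee_pos: [0.531, -0.0289, 0.1529]
tcp_rot: [1.879, 2.517, 0.0]
force: [0.6, -0.0, 3.1]
grip_width: -0.002
gripper_force: 1.4
```

play_rows(
  steps=[
    [0,0,1,0,0,0],
    [0,0,2,0,0,0],
    [0,0,2,0,0,0],
  ],
)

```text
t: 5.18
ee_pos: [0.531, -0.0289, 0.1509]
tcp_rot: [1.879, 2.517, 0.0]
force: [-0.1, 0.3, 3.2]
grip_width: -0.001
gripper_force: 2.0
```

play_rows(
  steps=[
    [0,0,1,0,0,0],
    [0,0,1,0,0,0],
    [0,0,1,0,0,0],
  ],
)

```text
t: 5.55
ee_pos: [0.531, -0.0289, 0.15]
tcp_rot: [1.879, 2.517, 0.0]
force: [-0.1, 0.6, 4.5]
grip_width: -0.001
gripper_force: 2.3
```

play_rows(
  steps=[
    [0,0,1,0,0,0],
    [0,0,1,0,0,0],
    [0,0,1,0,0,0],
  ],
)

```text
t: 5.92
ee_pos: [0.531, -0.0289, 0.1496]
tcp_rot: [1.879, 2.517, 0.0]
force: [-0.5, 0.3, 9.6]
grip_width: 0.002
gripper_force: 4.7
```

The button is on its stop: 9.6 N, with the TCP no longer following the command. I'll release it and lift clear.

play_rows(
  steps=[
    [0,0,-3,0,0,0],
    [0,0,-8,0,0,0],
    [0,0,-16,0,0,0],
    [0,0,-35,0,0,0],
    [0,0,-65,0,0,0],
    [0,0,-100,0,0,0],
    [0,0,-140,0,0,0],
    [0,0,-150,0,0,0],
  ],
)

```text
t: 6.92
ee_pos: [0.5316, -0.029, 0.3014]
tcp_rot: [1.877, 2.514, 0.002]
force: [-0.2, -0.3, 0.5]
grip_width: -0.0
gripper_force: 0.0
```

```bash
python3 - <<'E'
from h import *
s=bot.observe();print(s['t'],s['ee_pos'],s['force'])
c=cams.capture("wrist");t=cams.capture("top")
cv2.imwrite('pics/e.png',np.hstack([cv2.resize(i['color'],(400,300))[:,:,::-1] for i in(c,t)]))
for n,w in(("top",t),):
    for k,z in(("tray",.05),("cup",.11),("mug",0),("jar",0)):
        for r in (find_in if k=="tray" else place_of)(n,k)[:1]: print(k,r['p'],r['pixel'],onz(w,r['pixel'],z).round(4))
E
```

```text
6.925 [ 0.53158506 -0.02901233  0.3013844 ] [-0.15026039 -0.29182044  0.46284546]
tray 0.96 [259.5, 243.9] [0.4576 0.0057 0.05  ]
cup 0.6 [223.3, 189.2] [0.5983 0.0928 0.11  ]
mug 0.64 [349.9, 169.6] [ 0.6517 -0.2491  0.    ]
jar 0.88 [159.3, 219.3] [0.5298 0.2762 0.    ]
```

View pics/e.png

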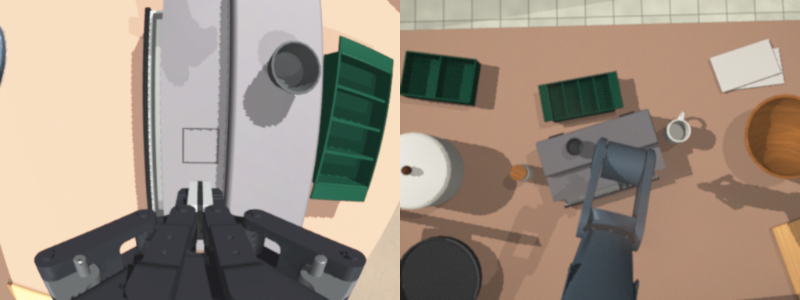

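The wrist view shows the tray out along the front (columns 145–160 of the left picture) and the button back up at about (200,145). The jar, mug and cup have not moved, and the arm is 140 mm above the deck.

```bash
python3 -c "
from h import *
print(ticket.finish_job())"
```

```text
the job is handed in; nothing more can be done
None
```

I pressed the button (at deck y = -28 mm) fully down and the drip tray sprang out. The button came back up, the arm moved clear without touching anything else, and the job is handed in.

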